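# Open the microfiche carriage and hold up its top glass

### The arm

A 6-joint arm with a two-finger parallel gripper is mounted at the origin on the work surface. World frame = base frame: x ahead of the robot, y to its left, z up, the work surface at z = 0. Lengths are in m, angles in rad, forces in N, time in s.
With the tool pointing down it reaches from about 0.35 to 0.975 m from the base axis. Payload 17.4 kg.
Tool frame: the origin (TCP) lies between the finger pads; the fingertips stand bot.tip_extent ahead of it and the grasp point (between the pads) lies 8 mm behind it (bot.tip_extent is the distance from the TCP to the fingertips, in m); z points along the fingers, y is the line along which they close (so a half turn about z gives the same grasp; the last joint's range is limited). The gripper opens to 85 mm and grips with 20 to 120 N. Pads are 22 mm wide; open, the fingers measure 114 mm over their backs; the gripper's body (76 mm by 85 mm) begins 54 mm behind the grasp point. The pads swing forward as they close: fully open they stand 13 mm farther back than shut.
Start: joints at [-1.341, 0.116, 1.442, -0, 1.584, -0.038], TCP at [0.179, -0.651, 0.242] pointing down, gripper open.
Joint ranges: [-2.83, 2.83], [-0.83, 2.19], [0.07, 2.5], [-1.14, 4.28], [0.01, 3], [-2.97, 2.97]. Speed limits (rad/s): [1.89, 1.89, 2.22, 3.14, 3.14, 3.14].

### API

Orientations are given as a rotation vector (axis times angle).
In Python, from workcell import bot, optics gives the robot as it stands. The module is installed in compiled form; this text tells all that it offers.
- The arm moves only by the tool servo_tool, never from a script. Its argument "deltas" is text: rows parted by semicolons, each of 7 numbers parted by spaces: the shift along the tool's x, y, z in mm, then the turn, a rotation vector about the tool's x, y, z in rad, then the gripper's target within -1 to 1 (shut at 1, half-way at 0, fully open at -1). In form: x y z wx wy wz fingers; .... A call has 1 to 5 rows; each row is the pose to reach, as a shift and turn from the pose commanded when the call began, along the tool's axes at that moment; what a row does not reach only later rows make up. A row lasts 1/10 s, in which the tool goes at most 50 mm and 8.59 degrees, less where a joint would pass 70% of its speed; a pose out of reach is approached as far as the arm can. A call with a gripper value outside its range is refused whole. The fingers move at their own pace and stop on an object; "force" is the grip in N (left out, the last holds). Time passes only in rows, so rows that repeat a pose let the fingers close. It gives the time, the measured TCP pose, the force, the opening and the grip force at its end, in the units of the state.
- bot.get_obs(): the state, without advancing time (a new reading comes with each control period).
- optics.camera(name): name is "side" or "top"; returns a dict with "image" (400x640x3 uint8, red, green, blue), "intrinsics" (3x3 intrinsics, pixels), "dist" ([k1, k2, p1, p2, k3] as OpenCV has them; the pictures are not rectified), "R" (3x3) and "t" (3): a world point X has camera coordinates R X + t. Camera axes: x right, y down, z forward; pixel columns grow to the right and rows downward; lengths in m; the calibration is good to about 2 mm. A picture is of the moment at which its call begins. There is no depth.
- bot.hand_in(): hands the job in; it is judged then, once.
Trained networks look in a picture, given as the dict that the camera call returned (one of the last four; its "shot" number tells which), for a name from the list of things; names that differ only in an ending like _2 or _b are one class to them, and where a whole thing is asked for, a point or a joint stands for the part that bears it (a point fixed in the world has none). Each returns a list of dicts, best first, with "p" (0 to 1); they miss things now and then, are a little off and sometimes report something else, mostly with a low value. They report only what shows in the picture. A call takes as long as a camera call.
- optics.trace(picture, name): "pixels" (400x640 bool, what is visible of it) and "position" ([column, row] in pixels, amid what is visible of it).
- optics.tip_of(picture, name): "position" ([column, row] in pixels: a listed point, or the origin of a listed thing).
The state is a dict: "clock": time; "qpos": joint angles; "qvel": joint speeds; "joint_efforts": joint torques, N m; "tcp_pos": TCP position; "orientation": TCP orientation; "wrist_force": force on the tool from outside, world axes, zero at the start; "ft_torque": the same for the moment, N m; "grip_width": finger opening in m; "finger_force": force on a finger pad.
Only numpy, scipy, OpenCV 4.12 (cv2) and the standard library are available. Lean on these libraries where they do the work, as an engineer would, in place of code of your own. Each camera call takes 0.05 s, during which the arm holds its last target. There are 200 camera calls.

### The job

The fiche in the reader is to be changed: draw the carriage out from under the lens to its front stop with the top glass still shut, then raise the hinged top glass to 60 degrees from flat and finish holding it there, with the carriage still fully out, so that a colleague can reach in. The glass falls shut if released, so do not let it drop or let go at the end, and leave the other things on the desk and the reader where they are.

Things in the scene. Friction and masses are not known exactly. Their poses are not given: they have to be found in the camera images.
- reader: desktop microfiche reader, fixed. Housing x -130..+210, y +-170 mm, deck 68 mm high; rear column with a camera head (x +40..+175 mm, 80 mm wide, top at 290 mm) and a black lens barrel (60 mm across, axis at x +80, y 0, lower end 126 mm high). Origin on the desk under the housing; x axis to its rear (column), y to the operator's left, z up. Heights are above the desk.
- carriage (a joint): travel (m) of the fiche carriage, an aluminium frame 158 x 220 mm with a lower glass, on rails along the reader's x: 0 = fully in under the lens, 0.13 = fully out towards the operator (reader's -x), at its stop. It slides against about 2.5 N of friction and stays where it is left. 0.8 kg.
- pull_knob (a point): the carriage's pull knob: upright black post 16 mm across with a 22 mm cap (8 mm high) on an aluminium tongue at the carriage's right front; 38 mm tall in all. This point is on its axis, 22 mm above the tongue, 16 mm below the top of the cap, 123 mm above the desk. With the carriage fully in it is at x -48, y -80 mm of the reader.
- platen (a joint): angle (rad) of the hinged top glass over the carriage: 0 = lying flat, growing as its front edge is raised, stop at 1.45. It has no stay and falls shut by its weight from any angle. With the carriage in, the lens stands 15 mm above the glass and blocks it.
- top_glass: the hinged top glass in a black frame 150 mm deep (from the hinge) by 200 mm wide by 8 mm thick, 0.3 to 0.5 kg. Origin at the middle of the front edge, on the underside; the hinge line is at x +150, z +4 mm of it; x axis towards the hinge, y along it, z out of its upper side.
- lift_tab (a point): grip point of the lift tab: a flat black tab 26 mm wide (along y), 8 mm thick, sticking 48 mm out of the front edge of the top glass, left of its middle. The point is in mid-thickness, 182 mm straight ahead of the hinge line (rear edge of the carriage, along the reader's y), 32 mm ahead of the frame's front edge, 107 mm above the desk when shut. With the carriage out the tab is free all round.
- fiche_tray: grey plastic tray, 175 x 125 mm, packed with upright card envelopes to about 100 mm high, at the reader's left side; a bystander. Origin in the middle of its underside
- film_carton: cardboard film carton, 102 x 102 x 41 mm, at the reader's right side; a bystander. Origin in the middle of its underside
- loupe: black waisted loupe, 42 mm across and 36 mm high, standing on the reader's deck on its right shoulder, beside the carriage; a bystander. Origin in the middle of its underside
- brass_weight: brass paper weight with a small knob, 48 mm across and 52 mm high, on the desk in front of the reader's left half; a bystander. Origin in the middle of its underside
- date_stamp: hand stamp with a turned wooden handle, foot 30 x 62 mm, 72 mm high, on the desk in front of the reader's right half; a bystander. Origin in the middle of its underside
- eraser: white eraser, 45 x 21 x 12 mm, lying on the left front of the reader's deck, beside the carriage rails; a bystander. Origin in the middle of its underside

How it is judged:
On the way, in this order (a step that is already met when the one before it is completed fails the run):
1. the carriage is drawn fully out (within 8 mm of its stop) while the top glass is still shut (under 7 degrees) (value of joint carriage above 0.122 m and value of joint platen below 0.12 rad), for 0.1 s.
2. the top glass is raised to 60 degrees (within 7) (value of joint platen between 0.925 and 1.169 rad), for 0.2 s.
At the end, for the whole second after the job is handed in: The top glass is held by the gripper's fingers at 60 degrees from flat, within 7 degrees, and at rest, with the carriage within 10 mm of its front stop and the other things within 30 mm of where they were (all of step 2 and velocity of joint platen between -0.08 and 0.08 rad/s and value of joint carriage above 0.12 m and contact force between the fingers and top_glass above 0.3 N and distance of each of fiche_tray, film_carton, loupe, brass_weight, date_stamp, eraser from where it was at the start of the episode below 0.03 m); the arm keeps its last pose, push and grip.
It fails at once if the top glass is lifted (over 7 degrees) while the carriage is still under the lens (more than 20 mm short of its front stop) (value of joint platen above 0.12 rad and value of joint carriage below 0.11 m).
It fails at once if the top glass is dropped (falls faster than 3 rad/s) (velocity of joint platen below -3 rad/s).
It fails at once if another thing on the desk or the reader is displaced by more than 30 mm (distance of any of fiche_tray, film_carton, loupe, brass_weight, date_stamp, eraser from where it was at the start of the episode above 0.03 m).
It also fails if it takes over 46 s, if anything falls off the work surface, if the arm or the gripper's body presses on something with over 40 N, if the wrist force passes 120 N, or if a joint passes its speed limit or range.

## Working session

There is one attempt and no reset: what is moved stays moved. The work goes in short steps, Python scripts to look and compute and a tool call to move; the robot and the scene stay as the last step left them, time stands still between calls to the robot, and variables do not carry over. Pictures are saved under pics/ and viewed, at most 10 in all, crops included, and the job is handed in when it is done.

Besides the shell and the picture viewer there is one more tool, called after ">>>" by a JSON object that holds its "op" and its "data". servo_tool: Moves the arm, as the interface text tells. Its arguments: {"type":"object","properties":{"deltas":{"type":"string"},"force":{"type":"number"}},"required":["deltas"]}

```bash
mkdir -p pics; python3 - <<'E'
from workcell import bot, optics
import cv2,numpy as np
print(bot.get_obs(), bot.tip_extent)
for c in("side","top"):
    p=optics.camera(c); cv2.imwrite(f"pics/{c}0.png",p["image"][:,:,::-1])
    print(c,p["intrinsics"].tolist(),p["dist"],p["R"].tolist(),p["t"])
    for n in("reader","pull_knob","lift_tab","top_glass","loupe","brass_weight","date_stamp","eraser","film_carton","fiche_tray"):
        print(n,[(np.round(d["position"],1).tolist(),round(d["p"],2)) for d in optics.tip_of(p,n)[:2]])
E
```

```text
{'clock': 0.0, 'qpos': array([-1.34080132e+00,  1.16477854e-01,  1.44227245e+00,  7.07322262e-07,
        1.58401198e+00, -3.78022821e-02]), 'qvel': array([ 0.00034789, -0.00077186,  0.00097648,  0.00180963, -0.00179489,
        0.00032408]), 'joint_efforts': array([-2.42863953e-04, -7.31988645e+01, -6.32479548e+01, -5.98825318e-05,
        6.37798788e-03, -2.32083728e-06]), 'tcp_pos': array([ 0.1785583 , -0.65076321,  0.24156319]), 'orientation': array([-3.11231824e+00, -4.19243720e-01,  1.75112144e-04]), 'wrist_force': array([ 0.08536874, -0.23623752,  0.04125448]), 'ft_torque': array([-0.01109038, -0.01151459,  0.01863531]), 'finger_force': 0.0, 'grip_width': 0.08517885755992398} 0.011
side [[384.2789470470824, 0.0, 319.7461727482927], [0.0, 384.2789470470824, 202.00763304886675], [0.0, 0.0, 1.0]] [0.0122845 0.        0.        0.        0.       ] [[-0.9414833193155265, -0.33675795946206194, -0.01425609306810465], [-0.15648932218453873, 0.4741794296879191, -0.8664092338514537], [0.2985301517315158, -0.8134789150308614, -0.4991310482301919]] [0.57675008 0.15101035 0.75350328]
read
[... 563 characters left out ...]
 0.          0.          0.          0.        ] [[0.006592506136402867, -0.999939339731391, 0.008823588861208514], [-0.9902196063358744, -0.007757639916644365, -0.13930165200366468], [0.13936165215319418, -0.007818943692970277, -0.9902106816373263]] [0.046379   0.60276649 1.09359084]
reader [([347.3, 185.3], 0.91), ([381.0, 208.9], 0.58)]
pull_knob [([381.1, 210.3], 0.8)]
lift_tab [([334.9, 201.8], 0.75)]
top_glass [([351.5, 194.1], 0.89), ([452.7, 209.8], 0.43)]
loupe [([410.8, 164.8], 0.75)]
brass_weight [([288.9, 256.2], 0.7)]
date_stamp [([406.9, 270.3], 0.85)]
eraser [([285.8, 208.5], 0.7)]
film_carton [([449.9, 213.1], 0.86), ([384.5, 211.4], 0.43)]
fiche_tray [([240.6, 189.7], 0.91)]
```

View pics/side0.png

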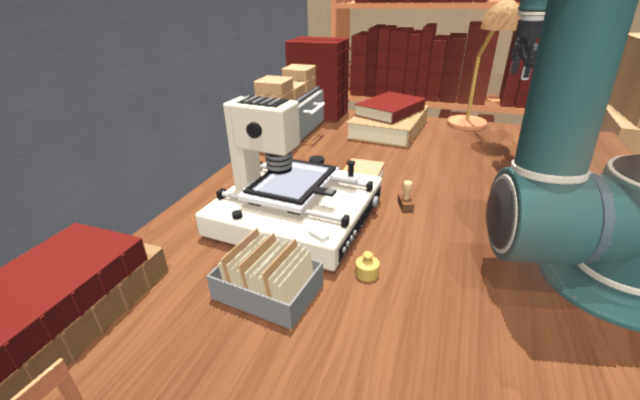

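View pics/top0.png

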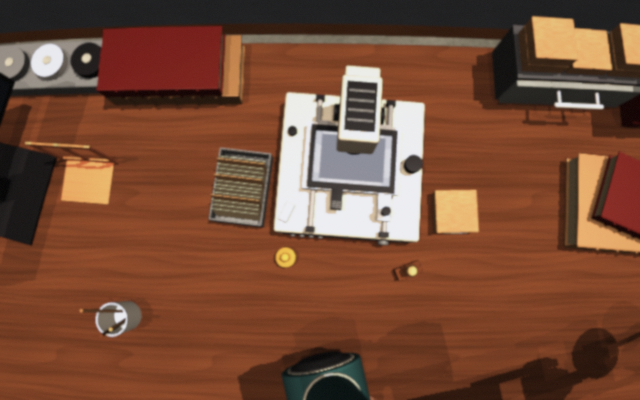

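```bash
cat > h.py <<'E'
import cv2,numpy as np
from scipy.spatial.transform import Rotation as Rn
from workcell import bot, optics
def ray(p,uv):
    n=cv2.undistortPoints(np.array([[uv]],float),p["intrinsics"],np.array(p["dist"],float))[0,0]
    d=p["R"].T@np.r_[n,1]; return -p["R"].T@p["t"],d
def atz(p,uv,z):
    c,d=ray(p,uv); return c+d*(z-c[2])/d[2]
def tri(ps,uvs):
    A=0;b=0
    for p,uv in zip(ps,uvs):
        c,d=ray(p,uv); d=d/np.linalg.norm(d); M=np.eye(3)-np.outer(d,d); A=A+M;b=b+M@c
    return np.linalg.solve(A,b)
def proj(p,X):
    return cv2.projectPoints(np.array(X,float).reshape(-1,3),cv2.Rodrigues(p["R"])[0],p["t"],p["intrinsics"],np.array(p["dist"],float))[0].reshape(-1,2)
E
python3 - <<'E'
from h import *
s=optics.camera("side");t=optics.camera("top")
Z=dict(reader=0,pull_knob=.123,lift_tab=.107,loupe=.068,brass_weight=0,date_stamp=0,eraser=.068,film_carton=0,fiche_tray=0,top_glass=.103)
S=dict(reader=(310.5,217.4),pull_knob=(350.1,167.4),lift_tab=(328.6,193),loupe=(316.1,167.5),brass_weight=(364.8,271.6),date_stamp=(404.2,205.7),eraser=(319.5,229.1),film_carton=(361,178.7),fiche_tray=(264.5,291),top_glass=(320.2,181.7))
T=dict(reader=(347.3,185.3),pull_knob=(381.1,210.3),lift_tab=(334.9,201.8),loupe=(410.8,164.8),brass_weight=(288.9,256.2),date_stamp=(406.9,270.3),eraser=(285.8,208.5),film_carton=(449.9,213.1),fiche_tray=(240.6,189.7),top_glass=(351.5,194.1))
for n in Z: print(n,Z[n],atz(s,S[n],Z[n]).round(4),atz(t,T[n],Z[n]).round(4),tri((s,t),(S[n],T[n])).round(4))
E
```

```text
reader 0 [ 0.6458 -0.0238  0.    ] [ 0.6419 -0.0103  0.    ] [ 0.6402 -0.0097  0.0095]
pull_knob 0.123 [ 0.563  -0.0843  0.123 ] [ 0.5654 -0.0781  0.123 ] [ 0.5632 -0.0781  0.1259]
lift_tab 0.107 [0.5806 0.0266 0.107 ] [0.5858 0.0242 0.107 ] [0.5839 0.0236 0.1052]
loupe 0.068 [ 0.683  -0.1698  0.068 ] [ 0.6812 -0.1576  0.068 ] [ 0.6789 -0.1565  0.0746]
brass_weight 0 [0.4669 0.1346 0.    ] [0.4649 0.1327 0.    ] [ 0.4661  0.133  -0.0013]
date_stamp 0 [ 0.4327 -0.1552  0.    ] [ 0.4319 -0.1568  0.    ] [ 0.4324 -0.1569 -0.0009]
eraser 0.068 [0.5717 0.1131 0.068 ] [0.5743 0.1374 0.068 ] [0.5682 0.1351 0.0835]
film_carton 0 [ 0.5796 -0.2742  0.    ] [ 0.5737 -0.2677  0.    ] [ 0.5754 -0.2661  0.0043]
fiche_tray 0 [0.6353 0.2516 0.    ] [0.6287 0.2561 0.    ] [0.63   0.256  0.0051]
top_glass 0.103 [ 0.6196 -0.0271  0.103 ] [ 0.6042 -0.0136  0.103 ] [ 0.6082 -0.0116  0.1115]
```

The side view shows the reader with the knob at (350,167), the tab at (328,193) and the side network's first knob guess (365,274), which is really the brass weight. In the top view the knob is at about (384,211), the tab at (335,203), the loupe at (412,164) and the eraser at (286,209). I'll zoom in to get the reader's yaw and check the points.

```bash
python3 - <<'E'
from h import *
t=optics.camera("top"); s=optics.camera("side")
a=cv2.resize(t["image"][85:250,265:435,::-1],None,fx=3.5,fy=3.5,interpolation=cv2.INTER_CUBIC)
cv2.imwrite("pics/tz.png",a)
for n in("pull_knob","lift_tab"):
    for p,c in((t,"t"),(s,"s")): print(n,c,[(np.round(d["position"],1).tolist(),round(d["p"],2)) for d in optics.tip_of(p,n)[:2]])
m=optics.trace(t,"reader")[0]["pixels"].astype(np.uint8)
c=max(cv2.findContours(m,0,1)[0],key=cv2.contourArea); print(cv2.approxPolyDP(c,5,True)[:,0].tolist())
m=optics.trace(t,"top_glass")[0]["pixels"].astype(np.uint8)
c=max(cv2.findContours(m,0,1)[0],key=cv2.contourArea); print(cv2.approxPolyDP(c,3,True)[:,0].tolist())
R=Rn.from_rotvec(bot.get_obs()["orientation"]).as_matrix();print(R.round(3))
E
```

```text
pull_knob t [([383.0, 212.9], 0.78)]
pull_knob s [([350.7, 167.7], 0.85)]
lift_tab t [([336.1, 203.4], 0.61)]
lift_tab s [([327.6, 193.2], 0.86), ([319.3, 169.2], 0.49)]
[[288, 93], [274, 229], [378, 244], [417, 241], [421, 170], [409, 174], [403, 165], [411, 154], [422, 158], [423, 104], [383, 100], [379, 68], [345, 67], [339, 97]]
[[311, 124], [306, 185], [329, 189], [331, 209], [340, 209], [344, 189], [394, 190], [396, 130], [381, 129], [372, 154], [350, 155], [335, 147], [336, 125]]
[[ 0.964  0.265  0.   ]
 [ 0.265 -0.964  0.   ]
 [ 0.    -0.    -1.   ]]
```

View pics/tz.png

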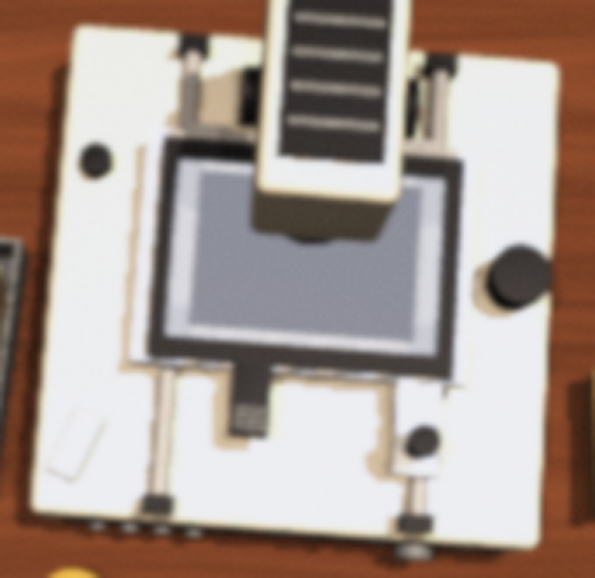

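The zoom shows the knob cap at full-image (386,211), the tab end at about (336,209) and clear deck edges. It also shows a yaw of a few degrees.

```bash
python3 - <<'E'
from h import *
t=optics.camera("top"); s=optics.camera("side")
D=[atz(t,u,.068)[:2] for u in((274.1,231.6),(419.3,241.3),(424.4,102.7),(286.4,92.7))]
G=[atz(t,u,.111)[:2] for u in((307.9,186.7),(394.1,192.7),(397,130.1),(312.1,124.1))]
for Q in(D,G):
    Q=np.array(Q);c=Q.mean(0);print(Q.round(4).tolist(),c.round(4))
    e=[Q[0]-Q[1],Q[3]-Q[2],Q[3]-Q[0],Q[2]-Q[1]];print([round(np.linalg.norm(v),4) for v in e],"yaw",[round(np.degrees(np.arctan2(-e[i][0],e[i][1])),2) for i in(0,1)],[round(np.degrees(np.arctan2(e[i][1],e[i][0])),2) for i in(2,3)])
print("knobcap",atz(t,(386.1,211),.139),"knobnet",atz(t,(382.5,212),.123),tri((s,t),((350.5,167.6),(382.5,212))))
print("tabend",atz(t,(335.9,208.7),.111),"tab",tri((s,t),((328,193.1),(335.5,202.6))),atz(t,(335.5,202.6),.107))
E
```

```text
[[0.5202, 0.1636], [0.4997, -0.1742], [0.8366, -0.1952], [0.8577, 0.1414]] [ 0.6785 -0.0161]
[np.float64(0.3385), np.float64(0.3373), np.float64(0.3382), np.float64(0.3376)] yaw [np.float64(-3.47), np.float64(-3.57)] [np.float64(-3.76), np.float64(-3.57)]
[[0.6191, 0.0853], [0.607, -0.1096], [0.7535, -0.1189], [0.7656, 0.0774]] [ 0.6863 -0.0165]
[np.float64(0.1953), np.float64(0.1966), np.float64(0.1466), np.float64(0.1468)] yaw [np.float64(-3.55), np.float64(-3.51)] [np.float64(-3.11), np.float64(-3.63)]
knobcap [ 0.56205671 -0.0869295   0.139     ] knobnet [ 0.56160388 -0.08114749  0.123     ] [ 0.56128623 -0.08103008  0.12416922]
tabend [0.56966235 0.02200941 0.111     ] tab [0.58388075 0.02259124 0.10420963] [0.58397769 0.02280901 0.107     ]
```

>>> {"op": "servo_tool", "data": {"deltas": "37 -31.6 0 0 0 0 -0.2;74 -63.2 0 0 0 0 -0.2;111 -94.8 0 0 0 0 -0.2;148 -126.4 0 0 0 0 -0.2;185 -158 0 0 0 0 -0.2", "force": 40}}

```text
clock: 2.2
tcp_pos: [0.3158, -0.4479, 0.2424]
orientation: [3.113, 0.419, 0.0]
wrist_force: [-0.3, 0.5, 1.3]
grip_width: 0.0511
finger_force: 0.0
```

>>> {"op": "servo_tool", "data": {"deltas": "37 -31.6 0 0 0 0 -0.2;74 -63.2 0 0 0 0 -0.2;111 -94.8 0 0 0 0 -0.2;148 -126.4 0 0 0 0 -0.2;185 -158 0 0 0 0 -0.2"}}

```text
clock: 2.7
tcp_pos: [0.4525, -0.2465, 0.2427]
orientation: [3.113, 0.419, 0.001]
wrist_force: [-0.4, -0.8, 1.0]
grip_width: 0.0515
finger_force: 0.0
```

>>> {"op": "servo_tool", "data": {"deltas": "37 -31.6 0 0 0 0.08 -0.2;74 -63.2 0 0 0 0.16 -0.2;111 -94.8 0 0 0 0.24 -0.2;148 -126.4 0 0 0 0.331 -0.2;148 -126.4 0 0 0 0.331 -0.2"}}

```text
clock: 3.2
tcp_pos: [0.563, -0.0831, 0.2419]
orientation: [-3.139, 0.099, 0.0]
wrist_force: [-0.5, -0.7, 0.1]
grip_width: 0.0513
finger_force: 0.0
```

```bash
cat >> h.py <<'E'
def to(X,R):
    o=bot.get_obs(); R0=Rn.from_rotvec(o["orientation"]).as_matrix()
    print("t",round(o["clock"],2),"tcp",o["tcp_pos"].round(4),"F",o["wrist_force"].round(1),"w",round(o["grip_width"],4),"ff",round(float(o["finger_force"]),1))
    print("d mm",(R0.T@(np.array(X)-o["tcp_pos"])*1e3).round(1),"rot",Rn.from_matrix(R0.T@R).as_rotvec().round(3))
c,s_=np.cos(-.0623),np.sin(-.0623)
xr=np.array([c,s_,0]);yr=np.array([-s_,c,0]);zr=np.array([0,0,1.])
def Rt(a):  # tool pitched: z = forward*cos a - up*sin a, y=-yr
    z=xr*np.cos(a)-zr*np.sin(a); y=-yr; return np.c_[np.cross(y,z),y,z]
E
python3 - <<'E'
from h import *
to([.562,-.087,.118],Rt(np.pi/2)); print(Rt(np.pi/2).round(3))
E
```

```text
t 3.2 tcp [ 0.563  -0.0831  0.2419] F [-0.5 -0.7  0.1] w 0.0513 ff 0.0
d mm [ -0.7   4.1 123.9] rot [-0.001  0.    -0.001]
[[ 0.998 -0.062  0.   ]
 [-0.062 -0.998 -0.   ]
 [ 0.    -0.    -1.   ]]
```

>>> {"op": "servo_tool", "data": {"deltas": "0 4 35 0 0 0 -0.2;0 4 65 0 0 0 -0.2;0 4 90 0 0 0 -0.2;0 4 112 0 0 0 -0.2;0 4 123 0 0 0 -0.2"}}

```text
clock: 3.7
tcp_pos: [0.56, -0.0914, 0.1174]
orientation: [-3.14, 0.099, 0.003]
wrist_force: [0.6, -0.6, 0.6]
grip_width: 0.0514
finger_force: 0.0
```

>>> {"op": "servo_tool", "data": {"deltas": "0 0 0 0 0 0 0.2;0 0 0 0 0 0 0.6;0 0 0 0 0 0 1;0 0 0 0 0 0 1;0 0 0 0 0 0 1"}}

```text
clock: 4.2
tcp_pos: [0.5612, -0.0869, 0.1202]
orientation: [-3.132, 0.095, -0.001]
wrist_force: [0.8, 39.7, -3.0]
grip_width: 0.0202
finger_force: 40.9
```

```bash
python3 - <<'E'
from h import *
to([.4560,-.0823,.118],Rt(np.pi/2))
for c in("side",):
    p=optics.camera(c); cv2.imwrite("pics/s1.png",cv2.resize(p["image"][110:260,200:440,::-1],None,fx=3,fy=3))
E
```

```text
t 4.2 tcp [ 0.5612 -0.0869  0.1202] F [ 0.8 39.7 -3. ] w 0.0202 ff 40.9
d mm [-105.3    1.8    2.1] rot [-0.008 -0.     0.001]
```

View pics/s1.png

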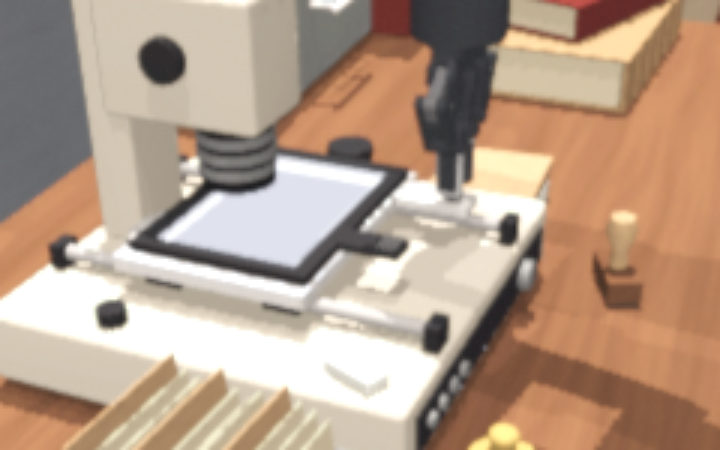

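The fingers are around the knob, at about (455,190) in the crop, but one-sided: the 40 N sideways force means the knob sits a few mm further to +y. I'll recentre.

>>> {"op": "servo_tool", "data": {"deltas": "0 -2 0 0 0 0 1;0 -4 0 0 0 0 1;0 -4 0 0 0 0 1;0 -4 0 0 0 0 1"}}

```text
clock: 4.65
tcp_pos: [0.5612, -0.0866, 0.1202]
orientation: [-3.139, 0.099, -0.001]
wrist_force: [-1.9, 8.7, -3.3]
grip_width: 0.0202
finger_force: 40.1
```

>>> {"op": "servo_tool", "data": {"deltas": "-8 -1 0 0 0 0 1;-22 -1 0 0 0 0 1;-38 -1 0 0 0 0 1;-54 -1 0 0 0 0 1;-68 -1 0 0 0 0 1"}}

```text
clock: 5.15
tcp_pos: [0.4929, -0.0819, 0.1202]
orientation: [-3.14, 0.099, -0.003]
wrist_force: [4.3, 4.9, -3.5]
grip_width: 0.02
finger_force: 40.0
```

>>> {"op": "servo_tool", "data": {"deltas": "-12 0 0 0 0 0 1;-22 0 0 0 0 0 1;-29 0 0 0 0 0 1;-33 0 0 0 0 0 1;-33 0 0 0 0 0 1"}}

```text
clock: 5.65
tcp_pos: [0.4599, -0.0796, 0.1202]
orientation: [-3.139, 0.099, -0.001]
wrist_force: [-1.8, 5.6, -2.9]
grip_width: 0.0201
finger_force: 40.1
```

>>> {"op": "servo_tool", "data": {"deltas": "-2 0 0 0 0 0 1;-4 0 0 0 0 0 1;-4 0 0 0 0 0 1"}}

```text
clock: 5.95
tcp_pos: [0.4563, -0.0794, 0.1202]
orientation: [-3.139, 0.099, -0.002]
wrist_force: [-0.5, 7.5, -2.4]
grip_width: 0.0204
finger_force: 40.1
```

>>> {"op": "servo_tool", "data": {"deltas": "-2 0 0 0 0 0 1;-4 0 0 0 0 0 1;-4 0 0 0 0 0 1"}}

```text
clock: 6.25
tcp_pos: [0.4551, -0.0793, 0.1204]
orientation: [-3.14, 0.099, -0.015]
wrist_force: [36.7, 4.4, -20.9]
grip_width: 0.0202
finger_force: 40.2
```

>>> {"op": "servo_tool", "data": {"deltas": "2 0 0 0 0 0 1;2 0 0 0 0 0 0;2 0 0 0 0 0 -0.2;2 0 0 0 0 0 -0.2"}}

```text
clock: 6.65
tcp_pos: [0.4544, -0.0797, 0.1199]
orientation: [3.14, -0.1, 0.001]
wrist_force: [-0.2, -0.4, 0.8]
grip_width: 0.0511
finger_force: 0.0
```

>>> {"op": "servo_tool", "data": {"deltas": "0 0 -20 0 0 0 -0.2;0 0 -50 0 0 0 -0.2;0 0 -90 0 0 0 -0.2;0 0 -120 0 0 0 -0.2;0 0 -120 0 0 0 -0.2"}}

```text
clock: 7.15
tcp_pos: [0.4553, -0.0799, 0.2441]
orientation: [3.139, -0.099, 0.01]
wrist_force: [0.1, 0.1, -0.3]
grip_width: 0.0515
finger_force: 0.0
```

```bash
python3 - <<'E'
from h import *
s=optics.camera("side");t=optics.camera("top")
P={}
for n in("pull_knob","lift_tab"):
    for p,c in((t,"t"),(s,"s")):
        r=optics.tip_of(p,n); P[n,c]=r
        print(n,c,[(np.round(d["position"],1).tolist(),round(d["p"],2), atz(p,d["position"],.107 if n=="lift_tab" else .123).round(4).tolist()) for d in r[:2]])
to([.455,-.08,.24],Rt(np.pi/2))
cv2.imwrite("pics/s2.png",cv2.resize(s["image"][110:260,200:440,::-1],None,fx=3,fy=3))
# expected tab from start shift
print("tab exp from start", np.array([.5839,.0227,.107])-.107*xr)
E
```

```text
pull_knob t []
pull_knob s [([392.1, 173.7], 0.76, [0.4606, -0.0807, 0.123])]
lift_tab t []
lift_tab s [([377.6, 201.1], 0.92, [0.4702, 0.0281, 0.107])]
t 7.45 tcp [ 0.454  -0.0795  0.2382] F [ 0.8  0.3 -0.5] w 0.0515 ff 0.0
d mm [ 1.   0.5 -1.8] rot [-0.     0.002 -0.001]
tab exp from start [0.47710758 0.02936179 0.107     ]
```

View pics/s2.png

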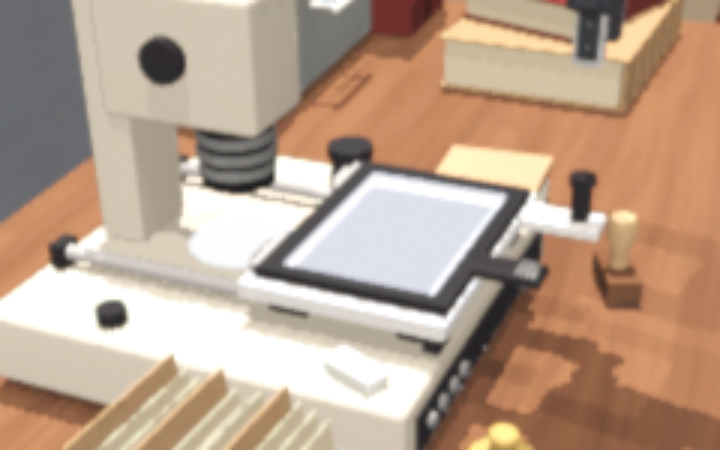

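The carriage is out to its stop and the tab at (520,270) in the crop is clear of the deck. I'll work out the move to a pre-grasp pose pitched 50° below horizontal.

```bash
python3 - <<'E'
from h import *
R=Rt(np.radians(50)); tab=np.array([.476,.028,.107])
to(tab-.09*R[:,2],R); print(bot.get_obs()["qpos"].round(3))
E
```

```text
t 7.45 tcp [ 0.454  -0.0795  0.2382] F [ 0.8  0.3 -0.5] w 0.0515 ff 0.0
d mm [ -42.6 -108.6   62.3] rot [ 0.     0.7   -0.001]
[-0.229 -0.362  1.884 -0.     1.622  1.405]
```

>>> {"op": "servo_tool", "data": {"deltas": "-8 -22 5 0 0.14 0 -0.2;-17 -44 15 0 0.28 0 -0.2;-26 -66 30 0 0.42 0 -0.2;-35 -88 46 0 0.56 0 -0.2;-43 -108.5 62 0 0.7 0 -0.2"}}

```text
clock: 7.95
tcp_pos: [0.4547, 0.0385, 0.1688]
orientation: [2.935, -0.098, 1.034]
wrist_force: [2.5, -1.0, 2.0]
grip_width: 0.0514
finger_force: 0.0
```

>>> {"op": "servo_tool", "data": {"deltas": "0 0 0 0 0 0 -0.2;0 0 0 0 0 0 -0.2"}}

```text
clock: 8.15
tcp_pos: [0.4546, 0.0389, 0.1728]
orientation: [2.936, -0.093, 1.034]
wrist_force: [-0.2, 0.0, -0.1]
grip_width: 0.0514
finger_force: 0.0
```

```bash
python3 - <<'E'
from h import *
R=Rt(np.radians(50)); tab=np.array([.476,.028,.107])
to(tab,R); print(bot.get_obs()["qpos"].round(3))
s=optics.camera("side");t=optics.camera("top")
for p in(s,t): print([(np.round(d["position"],1).tolist(),round(d["p"],2), atz(p,d["position"],.107).round(4).tolist()) for d in optics.tip_of(p,"lift_tab")[:2]])
cv2.imwrite("pics/s3.png",cv2.resize(s["image"][110:260,260:500,::-1],None,fx=3,fy=3))
E
```

```text
t 8.15 tcp [0.4546 0.0389 0.1728] F [-0.2  0.  -0.1] w 0.0514 ff 0.0
d mm [-24.1   9.1  65.1] rot [0.007 0.021 0.002]
[ 0.092 -0.829  2.363 -0.128  0.941  1.766]
[([374.8, 200.7], 0.63, [0.4762, 0.0283, 0.107])]
[([331.9, 250.6], 0.76, [0.4761, 0.0305, 0.107])]
```

View pics/s3.png

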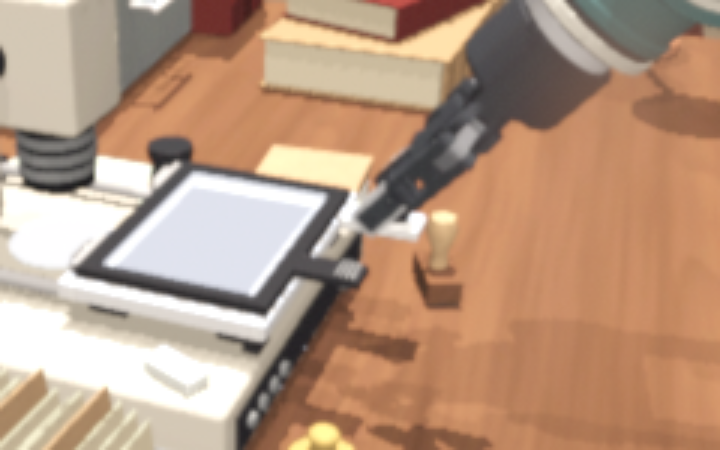

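Both cameras now agree on the tab at (0.476, 0.029, 0.107). Joint 2 is at its limit, so I'll use a slightly steeper pitch of 57° and come down from above.

>>> {"op": "servo_tool", "data": {"deltas": "0 4 0 0 -0.05 0 -0.2;0 9 0 0 -0.1 0 -0.2;0 9 0 0 -0.1 0 -0.2"}}

```text
clock: 8.65
tcp_pos: [0.4553, 0.0279, 0.1753]
orientation: [2.985, -0.102, 0.891]
wrist_force: [1.1, -0.6, 0.4]
grip_width: 0.0511
finger_force: 0.0
```

```bash
python3 - <<'E'
from h import *
to([.476,.029,.107],Rt(np.radians(57))); print(bot.get_obs()["qpos"].round(3))
E
```

```text
t 8.65 tcp [0.4553 0.0279 0.1753] F [ 1.1 -0.6  0.4] w 0.0511 ff 0.0
d mm [-20.3  -2.9  68.4] rot [ 0.009 -0.004 -0.004]
[ 0.047 -0.764  2.302 -0.08   1.028  1.708]
```

>>> {"op": "servo_tool", "data": {"deltas": "-5 -2 16 0 0 0 -0.2;-10 -2 34 0 0 0 -0.2;-15 -2.5 52 0 0 0 -0.2;-20 -2.5 68 0 0 0 -0.2;-20 -2.5 68 0 0 0 -0.2"}}

```text
clock: 9.15
tcp_pos: [0.4747, 0.0295, 0.1039]
orientation: [2.986, -0.1, 0.887]
wrist_force: [-0.5, 0.0, 0.3]
grip_width: 0.0514
finger_force: 0.0
```

```bash
python3 - <<'E'
from h import *
to([.476,.029,.107],Rt(np.radians(57))); print(bot.get_obs()["qpos"].round(3))
E
```

```text
t 9.15 tcp [0.4747 0.0295 0.1039] F [-0.5  0.   0.3] w 0.0514 ff 0.0
d mm [ 2.8  0.4 -1.9] rot [ 0.008 -0.002 -0.002]
[ 0.049 -0.651  2.36  -0.091  0.861  1.726]
```

>>> {"op": "servo_tool", "data": {"deltas": "2 0 -2 0 0 0 0.1;2 0 -2 0 0 0 0.3;2 0 -2 0 0 0 0.6;2 0 -2 0 0 0 1;2 0 -2 0 0 0 1", "force": 50}}

```text
clock: 9.65
tcp_pos: [0.4764, 0.0297, 0.1106]
orientation: [2.984, -0.099, 0.895]
wrist_force: [-3.2, -4.1, 6.8]
grip_width: 0.0242
finger_force: 49.4
```

>>> {"op": "servo_tool", "data": {"deltas": "0 0 0 0 0 0 1;0 0 0 0 0 0 1"}}

```text
clock: 9.85
tcp_pos: [0.4764, 0.0297, 0.1107]
orientation: [2.984, -0.099, 0.895]
wrist_force: [-2.0, -4.6, 6.7]
grip_width: 0.0246
finger_force: 49.4
```

```bash
cat >> h.py <<'E'
H=np.array([.476,.029,.107])+.182*xr
def arc(ths):
    o=bot.get_obs(); R0=Rn.from_rotvec(o["orientation"]).as_matrix(); X=o["tcp_pos"]
    for th in ths:
        Q=Rn.from_rotvec(yr*th).as_matrix(); Y=H+Q@(X-H)
        print(th,(R0.T@(Y-X)*1e3).round(1),Rn.from_matrix(R0.T@Q@R0).as_rotvec().round(3))
E
python3 - <<'E'
from h import *
arc([.01,.03,.06,.1,.15,.2,.25])
to([.476,.029,.107],Rt(np.radians(57)))
E
```

```text
0.01 [ 1.   0.  -1.5] [-0.   -0.01 -0.  ]
0.03 [ 3.2  0.  -4.4] [-0.   -0.03 -0.  ]
0.06 [ 6.4  0.1 -8.8] [-0.   -0.06 -0.  ]
0.1 [ 11.    0.1 -14.4] [-0.    -0.1   -0.001]
0.15 [ 17.1   0.1 -21.2] [-0.    -0.15  -0.001]
0.2 [ 23.5   0.2 -27.7] [-0.    -0.2   -0.002]
0.25 [ 30.1   0.2 -33.8] [-0.    -0.25  -0.002]
t 9.85 tcp [0.4764 0.0297 0.1107] F [-2.  -4.6  6.7] w 0.0246 ff 49.4
d mm [-2.3  0.7  2.8] rot [ 0.008 -0.007 -0.002]
```

>>> {"op": "servo_tool", "data": {"deltas": "1 0 -1.5 0 -0.01 0 1;3.2 0 -4.4 0 -0.03 0 1;6.4 0 -8.8 0 -0.06 0 1;11 0 -14.4 0 -0.1 0 1;11 0 -14.4 0 -0.1 0 1"}}

```text
clock: 10.35
tcp_pos: [0.4779, 0.0296, 0.1288]
orientation: [3.028, -0.101, 0.742]
wrist_force: [2.8, -6.3, -3.0]
grip_width: 0.0245
finger_force: 49.9
```

```bash
python3 - <<'E'
from h import *
to([.476,.029,.107],Rt(np.radians(57)))
s=optics.camera("side")
cv2.imwrite("pics/s4.png",cv2.resize(s["image"][110:260,260:500,::-1],None,fx=3,fy=3))
E
```

```text
t 10.35 tcp [0.4779 0.0296 0.1288] F [ 2.8 -6.3 -3. ] w 0.0245 ff 49.9
d mm [-11.7   0.6  18.5] rot [ 0.008  0.095 -0.002]
```

View pics/s4.png

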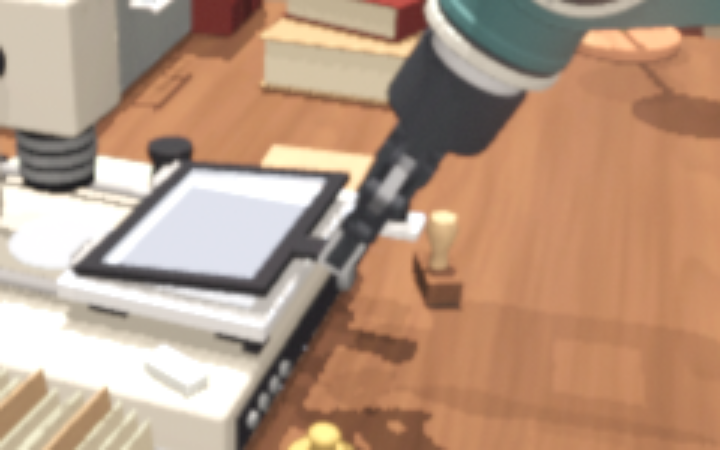

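The glass follows the tab and the carriage is still out. I'll continue along the arc.

>>> {"op": "servo_tool", "data": {"deltas": "5.3 0 -7.4 0 -0.05 0 1;11 0 -14.4 0 -0.1 0 1;17.1 0 -21.2 0 -0.15 0 1;23.5 0 -27.7 0 -0.2 0 1;30.1 0 -33.8 0 -0.25 0 1"}}

```text
clock: 10.9
tcp_pos: [0.4882, 0.029, 0.1717]
orientation: [3.105, -0.104, 0.356]
wrist_force: [-2.5, -6.9, 0.7]
grip_width: 0.0243
finger_force: 51.2
```

```bash
python3 - <<'E'
from h import *
arc([.05,.1,.15,.2,.25])
to([.476,.029,.107],Rt(np.radians(57)))
v=bot.get_obs()["tcp_pos"]-H; print(np.hypot(v@xr,v[2]),np.arctan2(v[2],-v@xr),bot.get_obs()["qpos"].round(3))
E
```

```text
0.05 [ 5.3  0.  -7.4] [-0.   -0.05 -0.  ]
0.1 [ 10.9   0.1 -14.5] [-0.    -0.1   -0.001]
0.15 [ 16.9   0.1 -21.4] [-0.001 -0.15  -0.001]
0.2 [ 23.2   0.1 -27.9] [-0.001 -0.2   -0.002]
0.25 [ 29.8   0.1 -34.1] [-0.001 -0.25  -0.002]
t 10.9 tcp [0.4882 0.029  0.1717] F [-2.5 -6.9  0.7] w 0.0243 ff 51.2
d mm [-26.5   0.4  60.3] rot [ 0.008  0.348 -0.003]
0.18174024357226978 0.36425790552913895 [ 0.022 -0.424  2.047 -0.028  1.292  1.665]
```

>>> {"op": "servo_tool", "data": {"deltas": "4.3 0 -7.4 0 -0.05 0 1;9 0 -14.4 0 -0.1 0 1;14.9 0 -21 0 -0.15 0 1;21.2 0 -27.5 0 -0.2 0 1;27.8 0 -33.6 0 -0.25 0 1"}}

```text
clock: 11.4
tcp_pos: [0.5081, 0.0276, 0.2108]
orientation: [3.133, -0.107, -0.032]
wrist_force: [2.3, -7.6, 0.4]
grip_width: 0.0248
finger_force: 51.0
```

```bash
python3 - <<'E'
from h import *
arc([.05,.1,.15,.2,.25])
to([.476,.029,.107],Rt(np.radians(57)))
v=bot.get_obs()["tcp_pos"]-H; print(np.hypot(v@xr,v[2]),np.arctan2(v[2],-v@xr),bot.get_obs()["qpos"].round(3))
E
```

```text
0.05 [ 5.2  0.  -7.5] [-0.   -0.05 -0.  ]
0.1 [ 10.8   0.  -14.7] [-0.001 -0.1   -0.001]
0.15 [ 16.8   0.  -21.6] [-0.001 -0.15  -0.001]
0.2 [ 23.    0.1 -28.2] [-0.001 -0.2   -0.001]
0.25 [ 29.7   0.1 -34.5] [-0.001 -0.25  -0.002]
t 11.4 tcp [0.5081 0.0276 0.2108] F [ 2.3 -7.6  0.4] w 0.0248 ff 51.0
d mm [-3.010e+01  1.000e-01  1.045e+02] rot [ 0.008  0.596 -0.004]
0.18229364354018865 0.6059954925691604 [ 0.007 -0.228  1.823 -0.005  1.568  1.646]
```

>>> {"op": "servo_tool", "data": {"deltas": "4.7 0 -7.5 0 -0.05 0 1;10 0 -14.7 0 -0.1 0 1;15.8 0 -21.6 0 -0.15 0 1;22 0 -28 0 -0.2 0 1;28.7 0 -34.3 0 -0.25 0 1"}}

```text
clock: 11.9
tcp_pos: [0.5376, 0.0257, 0.2444]
orientation: [-3.109, 0.107, 0.423]
wrist_force: [2.1, -9.6, -0.6]
grip_width: 0.0244
finger_force: 51.0
```

```bash
python3 - <<'E'
from h import *
arc([.05,.1,.15,.2,.25])
to([.476,.029,.107],Rt(np.radians(57)))
v=bot.get_obs()["tcp_pos"]-H; print(np.hypot(v@xr,v[2]),np.arctan2(v[2],-v@xr),bot.get_obs()["qpos"].round(3))
E
```

```text
0.05 [ 5.2  0.  -7.5] [-0.   -0.05 -0.  ]
0.1 [ 10.8  -0.  -14.7] [-0.001 -0.1   -0.001]
0.15 [ 16.7  -0.  -21.7] [-0.001 -0.15  -0.001]
0.2 [ 23.   -0.  -28.3] [-0.002 -0.2   -0.001]
0.25 [ 29.6  -0.  -34.7] [-0.002 -0.25  -0.001]
t 11.9 tcp [0.5376 0.0257 0.2444] F [ 2.1 -9.6 -0.6] w 0.0244 ff 51.0
d mm [-2.270e+01 -1.000e-01  1.488e+02] rot [ 0.008  0.846 -0.005]
0.1826362248092064 0.8513544513632343 [-0.005 -0.018  1.593  0.01   1.836  1.636]
```

>>> {"op": "servo_tool", "data": {"deltas": "4.7 0.4 -7.5 0 -0.05 0 1;10 0.8 -14.7 0 -0.1 0 1;15.7 0.8 -21.6 0 -0.15 0 1;20.5 0.8 -26.6 0 -0.19 0 1;23.3 0.8 -29.6 0 -0.213 0 1"}}

```text
clock: 12.4
tcp_pos: [0.5678, 0.0234, 0.2663]
orientation: [-3.038, 0.106, 0.75]
wrist_force: [1.3, -6.1, 1.8]
grip_width: 0.0244
finger_force: 51.2
```

>>> {"op": "servo_tool", "data": {"deltas": "0 0 0 0 0 0 1;0 0 0 0 0 0 1;0 0 0 0 0 0 1"}}

```text
clock: 12.7
tcp_pos: [0.5673, 0.0235, 0.266]
orientation: [-3.039, 0.106, 0.746]
wrist_force: [0.8, -6.3, -0.9]
grip_width: 0.0245
finger_force: 51.1
```

```bash
python3 - <<'E'
from h import *
to([.476,.029,.107],Rt(np.radians(57)))
o=bot.get_obs();v=o["tcp_pos"]-H; print(np.hypot(v@xr,v[2]),np.arctan2(v[2],-v@xr),np.abs(o["qvel"]).max())
s=optics.camera("side");t=optics.camera("top")
for p,c in((s,"s"),(t,"t")):
    for n in("pull_knob","top_glass"): print(n,c,[(np.round(d["position"],1).tolist(),round(d["p"],2),atz(p,d["position"],.123).round(4).tolist()) for d in optics.tip_of(p,n)[:2]])
cv2.imwrite("pics/s5.png",np.hstack([cv2.resize(p["image"][y:y+150,x:x+200,::-1],None,fx=2,fy=2) for p,x,y in((s,220,110),(t,240,120))]))
E
```

```text
t 12.7 tcp [0.5673 0.0235 0.266 ] F [ 0.8 -6.3 -0.9] w 0.0245 ff 51.1
d mm [ -7.4  -0.3 183.3] rot [ 0.007  1.057 -0.006]
0.1829688700073393 1.0530765554134975 0.00401872015994719
pull_knob s [([393.4, 172.6], 0.8, [0.4589, -0.0875, 0.123])]
top_glass s [([335.1, 131.8], 0.9, [0.6742, -0.3135, 0.123]), ([394.3, 176.0], 0.32, [0.4536, -0.0702, 0.123])]
pull_knob t []
top_glass t []
```

View pics/s5.png

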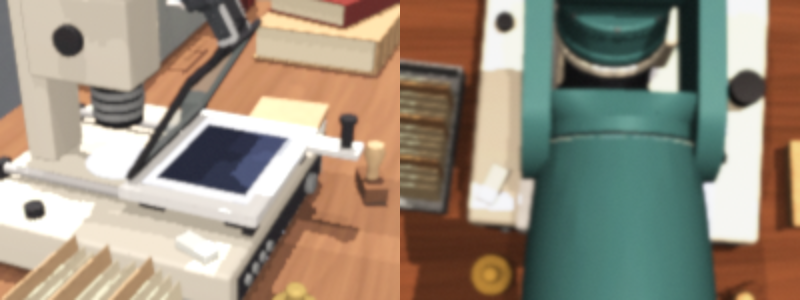

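The glass stands at about 60°, held at the tab, and the knob is where it was with the carriage out. I'll add a 2 mm outward pull to confirm the stop, then hold.

>>> {"op": "servo_tool", "data": {"deltas": "-0.9 0 0.5 0 0 0 1;-1.8 0 0.9 0 0 0 1;-1.8 0 0.9 0 0 0 1;-1.8 0 0.9 0 0 0 1;-1.8 0 0.9 0 0 0 1"}}

```text
clock: 13.5
tcp_pos: [0.5655, 0.0236, 0.2653]
orientation: [-3.039, 0.105, 0.746]
wrist_force: [6.5, -6.3, -7.0]
grip_width: 0.0245
finger_force: 50.8
```

>>> {"op": "servo_tool", "data": {"deltas": "0 0 0 0 0 0 1;0 0 0 0 0 0 1;0 0 0 0 0 0 1"}}

```text
clock: 13.8
tcp_pos: [0.5655, 0.0236, 0.2653]
orientation: [-3.039, 0.105, 0.746]
wrist_force: [5.9, -6.2, -7.0]
grip_width: 0.0245
finger_force: 50.8
```

```bash
python3 - <<'E'
from h import *
to([.476,.029,.107],Rt(np.radians(57)))
print(bot.hand_in())
E
```

```text
t 13.8 tcp [0.5655 0.0236 0.2653] F [ 5.9 -6.2 -7. ] w 0.0245 ff 50.8
d mm [ -6.2  -0.2 181.8] rot [ 0.006  1.057 -0.005]
the job is handed in; nothing more can be done
None
```

The job is handed in at 13.8 s: the carriage is out against its front stop, and the gripper is holding the top glass by its tab at about 60°; no verdict came back.

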